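# Set up filter modules from the bin carousel on the alignment jig

### The job

Set up the filter modules for test: turn the carousel by its knob to bring each module to the window of the dust cover, take it out, and line up all of them on the jig plate, upright, ends flush on the long fence and connectors pointing away from it, the first one pushed square into the corner against the short fence and each next one pushed up against its neighbour without a gap. Turn the carousel so that its grey blank closes the window in the end, and leave the brass adapters in the tray and the radio, the parts box and the screwdriver where they are.

Things in the scene. Friction and masses are not known exactly. Their poses are not given: they have to be found in the camera images.
- cover: fixed clear round dust cover over the carousel, 400 mm across, wall and roof (72 to 76 mm above the bench, 60 mm hole in the middle for the knob). Origin: on the carousel's axis at bench level. Its -x axis points through the middle of its window: there 70 degrees (35 either side) of roof and wall are missing, edged in black; parts can be lifted out only there
- rotor: blue revolving tray, 380 mm across; turns endlessly either way about the vertical axis through its origin (at bench level), stiff (0.1 N m), stays where left. Floor 22 mm above the bench, dividers and rim 12 mm above the floor. Around +x lies the grey blank (80 degrees); then five open compartments of 56 degrees, middles 68, 124, 180, 236, 292 degrees from +x, counter-clockwise from above
- knob (a point): black bar handle on the axis above the cover, which turns the tray: 60 mm long along the rotor's x, 16 mm thick (y), from 84 to 124 mm above the bench, with a white mark at its +x end (towards the blank). This point is on the axis, 107 mm above the bench; its axes are the rotor's
- blank_mid (a point): point on top of the blank (closed grey sector, top 66 mm above the bench) in its middle, 132 mm from the axis
- jig: fixed alignment jig: aluminium plate 150 (x) x 270 (y) x 10 mm thick with two dark steel fences that stand 18 mm above the plate: the long one along its +x edge (far from the robot), the short one along its -y edge. Origin: centre of the plate at bench level
- corner (a point): the inner corner of the fences at the level of the plate's top (10 mm above the bench), axes those of the jig: the long fence's face is the plane x = 0 and runs to y = 249 mm, the short one's face is the plane y = 0 and runs to x = -130 mm; the plate is free for x below 0, y above 0
- moduleA: loose filter module: bright metal block 64 long (x) x 40 wide (y) x 34 mm high, 0.2 kg, orange label on top; on its -x end (front) two brass connectors, 8 mm across, 11 mm long, axes 10 mm above the underside, 10 mm either side of the middle. Origin: centre of the block's underside. May be absent (None). At first it lies upright in a compartment, front roughly outwards
- moduleB: filter module like moduleA; may be absent (None)
- moduleC: filter module like moduleA; may be absent (None)
- moduleD: filter module like moduleA; may be absent (None)
- frontA (a point): middle between the connector tips of moduleA, 43 mm from the module's origin along its -x and 10 mm above the underside
- frontB (a point): middle between the connector tips of moduleB, 43 mm from the module's origin along its -x and 10 mm above the underside
- frontC (a point): middle between the connector tips of moduleC, 43 mm from the module's origin along its -x and 10 mm above the underside
- frontD (a point): middle between the connector tips of moduleD, 43 mm from the module's origin along its -x and 10 mm above the underside
- adapter0: loose brass coaxial adapter standing on end in the compartment at 180 degrees, 19 mm across, 28 mm high; origin at the centre of its underside. It stays in the carousel
- adapter1: loose brass coaxial adapter standing on end in the compartment at 180 degrees, 19 mm across, 28 mm high; origin at the centre of its underside. It stays in the carousel
- radio: bystander: black handheld radio standing upright, 58 x 34 x 115 mm with a 120 mm antenna; origin at the centre of its underside
- partsbox: bystander: clear lidded small-parts box, 70 x 100 x 38 mm; origin at the centre of its underside
- screwdriver: bystander: screwdriver lying on the bench

How it is judged (in metres and radians):
At the end, for the whole second after the job is handed in: Modules upright on the jig, connectors away from the long fence, backs within 2 mm of it, square within 0.04 rad; the first within 2 mm of the short fence, the rest in an unbroken row (gaps to 1.5 mm); blank centred in the window within 12 mm, carousel at rest, adapters in the tray (x of moduleA in the frame of corner between -0.034 and -0.03 m and z of moduleA in the frame of corner between -0.003 and 0.003 m and angle between the x axis of each of moduleA, moduleB, moduleC, moduleD and the x axis of corner, either way round below 0.04 rad and angle between each of moduleA, moduleB, moduleC, moduleD's own z axis and vertical below 0.05 rad and x of each of frontA, frontB, frontC, frontD in the frame of corner below -0.06 m and linear speed of each of moduleA, moduleB, moduleC, moduleD below 0.02 m/s and (y of moduleA in the frame of corner between 0.018 and 0.022 m or (y of moduleA in the frame of corner between 0.058 and 0.0635 m and (y of moduleB in the frame of corner between 0.018 and 0.022 m or y of moduleC in the frame of corner between 0.018 and 0.022 m or y of moduleD in the frame of corner between 0.018 and 0.022 m)) or (y of moduleA in the frame of corner between 0.098 and 0.105 m and (y of moduleB in the frame of corner between 0.058 and 0.0635 m or y of moduleC in the frame of corner between 0.058 and 0.0635 m or y of moduleD in the frame of corner between 0.058 and 0.0635 m))) and x of moduleB in the frame of corner between -0.034 and -0.03 m and z of moduleB in the frame of corner between -0.003 and 0.003 m and (y of moduleB in the frame of corner between 0.018 and 0.022 m or (y of moduleB in the frame of corner between 0.058 and 0.0635 m and (y of moduleA in the frame of corner between 0.018 and 0.022 m or y of moduleC in the frame of corner between 0.018 and 0.022 m or y of moduleD in the frame of corner between 0.018 and 0.022 m)) or (y of moduleB in the frame of corner between 0.098 and 0.105 m and (y of moduleA in the frame of corner between 0.058 and 0.0635 m or y of moduleC in the frame of corner between 0.058 and 0.0635 m or y of moduleD in the frame of corner between 0.058 and 0.0635 m))) and x of moduleC in the frame of corner between -0.034 and -0.03 m and z of moduleC in the frame of corner between -0.003 and 0.003 m and (y of moduleC in the frame of corner between 0.018 and 0.022 m or (y of moduleC in the frame of corner between 0.058 and 0.0635 m and (y of moduleA in the frame of corner between 0.018 and 0.022 m or y of moduleB in the frame of corner between 0.018 and 0.022 m or y of moduleD in the frame of corner between 0.018 and 0.022 m)) or (y of moduleC in the frame of corner between 0.098 and 0.105 m and (y of moduleA in the frame of corner between 0.058 and 0.0635 m or y of moduleB in the frame of corner between 0.058 and 0.0635 m or y of moduleD in the frame of corner between 0.058 and 0.0635 m))) and x of moduleD in the frame of corner between -0.034 and -0.03 m and z of moduleD in the frame of corner between -0.003 and 0.003 m and (y of moduleD in the frame of corner between 0.018 and 0.022 m or (y of moduleD in the frame of corner between 0.058 and 0.0635 m and (y of moduleA in the frame of corner between 0.018 and 0.022 m or y of moduleB in the frame of corner between 0.018 and 0.022 m or y of moduleC in the frame of corner between 0.018 and 0.022 m)) or (y of moduleD in the frame of corner between 0.098 and 0.105 m and (y of moduleA in the frame of corner between 0.058 and 0.0635 m or y of moduleB in the frame of corner between 0.058 and 0.0635 m or y of moduleC in the frame of corner between 0.058 and 0.0635 m))) and x of blank_mid in the frame of cover below -0.1 m and y of blank_mid in the frame of cover between -0.012 and 0.012 m and angular speed of rotor below 0.05 rad/s and horizontal distance between each of adapter0, adapter1 and rotor below 0.19 m and height (world z) of each of adapter0, adapter1 below 0.06 m); the robot touches nothing.
It fails at once if a brass adapter is taken out of the carousel (horizontal distance between any of adapter0, adapter1 and rotor above 0.2 m or height (world z) of any of adapter0, adapter1 above 0.075 m).
It fails at once if the radio is knocked over or pushed away (angle between radio's own z axis and vertical above 0.4 rad or distance of radio from where it was at the start of the episode above 0.03 m).
It fails at once if the parts box or the screwdriver is pushed away (distance of partsbox from where it was at the start of the episode above 0.03 m or distance of screwdriver from where it was at the start of the episode above 0.05 m).
Of moduleA, moduleB, moduleC, moduleD only 2 to 3 are there at a start; the rules pass over those that are not, and their reading is None.
At some moment in a run one of moduleA, moduleB, moduleC, moduleD may be knocked a few centimetres aside while the robot is not near it.
Once in a run the grip may slacken for a moment while it holds something.
It also fails if it takes over 210 s, if anything falls off the work surface, if the arm or the gripper's body presses on something with over 40 N, if the wrist force passes 120 N, or if a joint passes its speed limit or range.

### The arm

A 7-joint arm with a two-finger parallel gripper is mounted at the origin on the work surface. World frame = base frame: x ahead of the robot, y to its left, z up, the work surface at z = 0. Lengths are in mm, angles in rad, forces in N, time in s.
With the tool pointing down it reaches from about 400 to 900 mm from the base axis. Payload 5.5 kg.
Tool frame: the origin (TCP) lies at the very end of the fingers, on their centre line; the grasp point (between the pads) lies 19 mm behind it (bot.pinch_z is the distance from the TCP to the grasp point, in mm); z points along the fingers, y is the line along which they close (so a half turn about z gives the same grasp; the last joint's range is limited). The gripper opens to 85 mm and grips with 20 to 120 N. Pads are 22 mm wide; open, the fingers measure 114 mm over their backs; the gripper's body (76 mm by 85 mm) begins 54 mm behind the grasp point. The pads swing forward as they close: fully open they stand 13 mm farther back than shut.
Start: joints at [-1.015, 0.501, -0.427, 1.55, 0.221, 1.138, -0.21], TCP at [187.574, 622.347, 231.31] pointing down, gripper open.
Joint ranges: [-2.88, 2.88], [-0.31, 2.03], [-1.54, 1.56], [0.2, 2.42], [-1.41, 4.55], [0.19, 2.02], [-2.57, 2.57]. Speed limits (rad/s): [2.57, 2.57, 3.14, 3.14, 3.14, 3.14, 3.14].

### API

Orientations are given as a unit quaternion [w, x, y, z].
In Python, from station import bot gives the robot as it stands. The module is installed in compiled form; this text tells all that it offers.
- The arm moves only by the shell command python3 -m crank 'ROWS' [OPENING] [FORCE]. ROWS is JSON, one flat list of numbers, 4 for each row, row after row: the shift along the tool's x, y, z in mm, then the turn about the tool's z in degrees. A call has 1 to 5 rows; each row shifts and turns the commanded pose from where the row before left it, along the tool's axes as they then stand; what a row does not reach is not made up. A row lasts 1/8 s, in which the tool goes at most 62.5 mm and 10.7 degrees, less where a joint would pass 70% of its speed; a pose out of reach is approached as far as the arm can. A call with a gripper value outside its range is refused whole. OPENING is the opening in per cent of the stroke, from 0 (shut) to 100 (fully open), set as the call begins (- or left out, the last holds). The fingers move at their own pace and stop on an object; FORCE is the grip in N (left out, the last holds). Time passes only in rows, so rows that do not move let the fingers close. It gives the time, the measured TCP pose, the force and the opening at its end, in the units of the state.
- bot.state(): the state, without advancing time (a new reading comes with each control period).
- bot.capture(name): name is "scene" or "top"; returns a dict with "image" (400x640x3 uint8, red, green, blue), "z_map" (400x640 float32, mm along the optical axis (not along the pixel's ray), 0 where there is no reading), "K" (3x3 intrinsics, pixels), "position" and "rotation" of the camera in the world. Camera axes: x right, y down, z forward; pixel columns grow to the right and rows downward; lengths in mm; the calibration is good to about 2 mm. A picture is of the moment at which its call begins.
- bot.job_done(): hands the job in, once; it reports no verdict.
The state is a dict: "t": time; "joint_pos": joint angles; "qd": joint speeds; "effort": joint torques, N m; "position": TCP position; "tcp_rot": TCP orientation; "wrist_force": force on the tool from outside, world axes, zero at the start; "moment": the same for the moment, N m; "finger_gap": opening from 0.0 (shut) to 1.0 (fully open).
Only numpy, scipy, OpenCV 4.12 (cv2) and the standard library are available. Lean on these libraries where they do the work, as an engineer would, in place of code of your own. Each camera call takes 0.05 s, during which the arm holds its last target. There are 200 camera calls.

## Working session

There is one attempt and no reset: what is moved stays moved. The work goes in short steps, Python scripts to look and compute and a shell command to move; the robot and the scene stay as the last step left them, time stands still between calls to the robot, and variables do not carry over. Pictures are saved under pics/ and viewed, on a budget of 14 in all, crops included, one or two more only if the job needs it, and the job is handed in when it is done.

```bash
mkdir -p pics; cat > h.py <<'E'
import numpy as np, cv2
from station import bot
def cap(n,f=None):
    c=bot.capture(n)
    if f: cv2.imwrite('pics/'+f,c['image'][:,:,::-1])
    return c
def R(c):
    r=np.array(c['rotation'],float)
    if r.size==4:
        from scipy.spatial.transform import Rotation as Q
        return Q.from_quat([r[1],r[2],r[3],r[0]]).as_matrix() if r.ndim==1 else r
    return r
def ray(c,u,v,z):
    d=R(c)@np.linalg.inv(np.array(c['K']))@np.array([u,v,1.]); p=np.array(c['position'])
    return p+d*(z-p[2])/d[2]
def pt(c,u,v):
    z=c['z_map'][int(round(v)),int(round(u))]
    return np.array(c['position'])+R(c)@np.linalg.inv(np.array(c['K']))@np.array([u,v,1.])*z
E
python3 - <<'E'
from h import *
np.set_printoptions(suppress=True,precision=3)
for n in('scene','top'):
    c=cap(n,n+'0.png'); print(n,c['position'],c['rotation'],c['K'])
print(bot.state(),bot.pinch_z)
E
```

```text
scene [1020.817  676.25   912.484] [-0.09   0.235  0.89  -0.38 ] [[401.679   0.    319.418]
 [  0.    401.679 203.476]
 [  0.      0.      1.   ]]
top [ 343.305  -61.888 1670.528] [ 0.057 -0.698  0.712 -0.061] [[495.681   0.    317.533]
 [  0.    495.681 205.235]
 [  0.      0.      1.   ]]
{'t': 0.1, 'joint_pos': array([-1.015,  0.502, -0.427,  1.551,  0.221,  1.138, -0.21 ]), 'qd': array([-0.001, -0.003,  0.001, -0.002, -0.002, -0.001,  0.001]), 'effort': array([ -0.011, -57.082,  -5.838, -28.175,   0.011,   0.006,  -0.   ]), 'position': array([187.445, 621.729, 230.36 ]), 'tcp_rot': array([-0.   ,  0.146,  0.989, -0.001]), 'wrist_force': array([-0.832,  0.033, -0.09 ]), 'moment': array([-0.029, -0.003, -0.009]), 'finger_gap': 1.0036260801454309} 18.700000000000003
```

View pics/scene0.png

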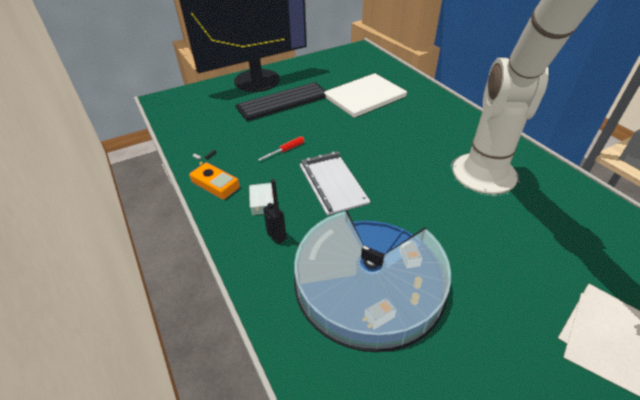

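View pics/top0.png

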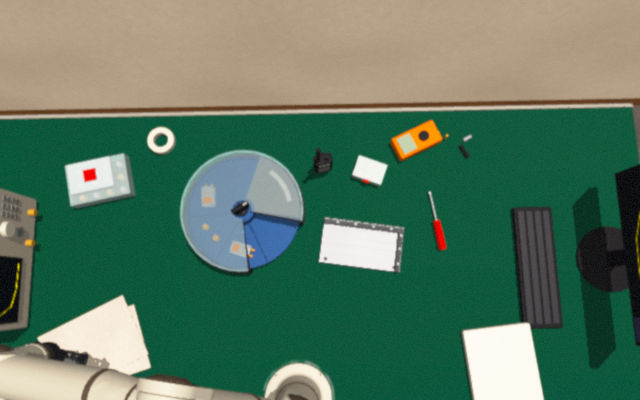

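Top view: carousel at about (241,211), blank up-right, two modules at (208,195) and (242,248), adapters at (206,227) and (215,239), window towards (280,250), jig at (361,245) with the long fence at the top and the short one at the right, radio at (321,161). The scene view confirms two modules.

```bash
python3 - <<'E'
from h import *
c=cap('top'); im=c['image']
a=cv2.resize(im[140:285,165:325],None,fx=5,fy=4,interpolation=cv2.INTER_CUBIC)
a=cv2.resize(im[145:280,175:310],None,fx=4.4,fy=4.4,interpolation=cv2.INTER_CUBIC)
cv2.imwrite('pics/t1.png',a[:,:,::-1])
np.set_printoptions(suppress=True,precision=1)
print('base',ray(c,298,388,0))
for n,u,v,z in [('center',241.5,211,76),('jig tl',321,219,20),('tr',404,227,28),('br',401,272,10),('bl',319,262,10),('winA',302,220,76),('winB',249,270,76),('m1',208,195,56),('m2',242,248,56),('radio',321,161,100),('pb',369,170,38),('sd',437,225,10)]: print(n,ray(c,u,v,z),pt(c,u,v))
E
```

```text
base [29.5 -0.   0. ]
center [597.5 173.4  76. ] [595.8 171.8  86.7]
jig tl [573.9 -85.5  20. ] [576.7 -85.8   0.5]
tr [ 540.4 -361.8   28. ] [ 543.9 -367.1   -0.7]
br [ 392.3 -347.7   10. ] [ 392.6 -349.6   -0.6]
bl [430.8 -75.9  10. ] [431.2 -75.9   2.7]
winA [564.1 -23.   76. ] [569.2 -22.1  38.8]
winB [406.5 148.5  76. ] [406.3 147.9  80.3]
m1 [656.5 287.4  56. ] [650.9 281.3  84.5]
m2 [478.7 174.   56. ] [476.8 170.6  79.3]
radio [753.7 -88.5 100. ] [749.  -88.2 117.9]
pb [ 735.5 -251.1   38. ] [ 735.  -250.9   40. ]
sd [ 547.2 -477.    10. ] [ 545.7 -473.9   22.4]
```

View pics/t1.png

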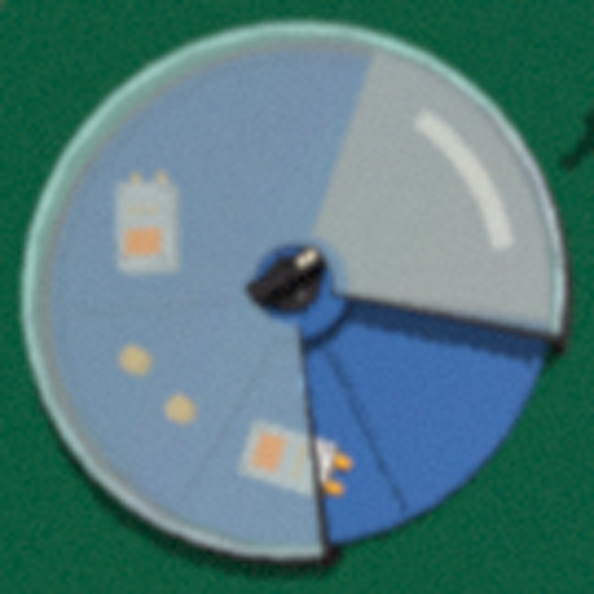

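The top crop shows both modules (labels orange at crop (142,241) and (268,452)), connectors out, window edges meeting near (294,289), knob mid (287,273) with the mark up-right. Next: the same points from the second view.

```bash
python3 - <<'E'
from h import *
c=cap('scene'); im=c['image']
a=cv2.resize(im[145:350,285:460],None,fx=2.9*1.5,fy=2.9,interpolation=cv2.INTER_CUBIC)
a=cv2.resize(im[145:345,260:460],None,fx=3,fy=3,interpolation=cv2.INTER_CUBIC)
cv2.imwrite('pics/s1.png',a[:,:,::-1])
c=cap('top'); im=c['image']
a=cv2.resize(im[210:280,310:410],None,fx=8,fy=8,interpolation=cv2.INTER_CUBIC)
cv2.imwrite('pics/t2.png',a[:,:,::-1])
np.set_printoptions(suppress=True,precision=1)
f=lambda x,y,z: ray(c,175+x/4.4,145+y/4.4,z)
ax=f(294,289,74); print('axis',ax,'knob',f(287,273,124),f(248,290,124),f(325,255,124))
for n,x,y,z in[('w1',565,340,74),('w2',328,550,74),('b1',372,50,66),('b2',560,325,66),('M1',147,227,56),('M1front',147,180,32),('M2',288,462,56),('M2lab',268,452,56),('M2front',338,476,32),('ad0',135,360,50),('ad1',180,409,50)]:
    p=f(x,y,z); d=p-ax; print(n,p,np.hypot(d[0],d[1]),np.degrees(np.arctan2(d[1],d[0])))
E
```

```text
axis [598.8 172.6  74. ] knob [602.5 170.4 124. ] [590.7 198.2 124. ] [615.1 143.1 124. ]
w1 [556.8 -27.4  74. ] 204.37602236519584 -101.86524692188684
w2 [406.5 147.   74. ] 194.0162048029587 -172.40864630490452
b1 [782.4 115.6  66. ] 192.24998680770318 -17.243169103801986
b2 [569.2 -23.7  66. ] 198.52639740997878 -98.5895020708829
M1 [651.1 286.   56. ] 124.82434454030245 65.24798376925557
M1front [692.3 291.7  32. ] 151.42164329353758 51.87739582236725
M2 [472.3 179.   56. ] 126.63193867332237 177.09462696611055
M2lab [480.  193.9  56. ] 120.66884641193005 169.86395996925813
M2front [463.  145.1  32. ] 138.532180059553 -168.55614016970728
ad0 [551.3 294.6  50. ] 130.90671290025492 111.29991185143055
ad1 [513.9 260.5  50. ] 122.2260411654551 134.03465490098802
```

View pics/s1.png

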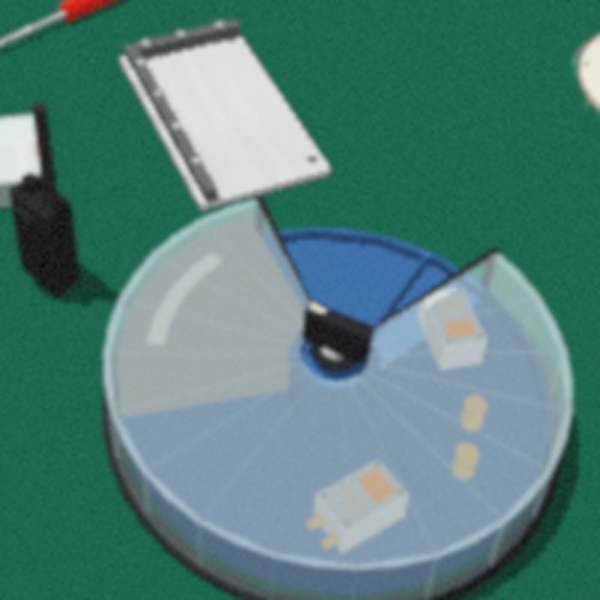

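View pics/t2.png

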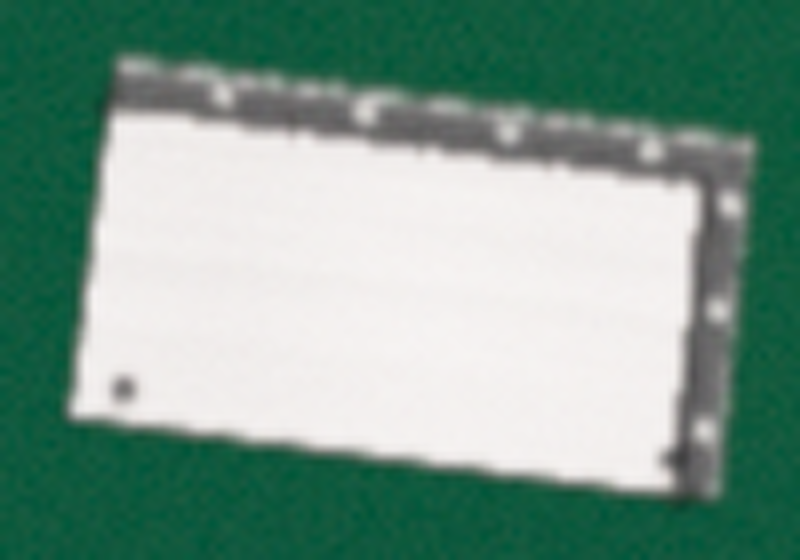

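Scene crop: inner corner of the fences near (147,52), knob top about (338,318); modules two, adapters between. Top crop: inner corner at (700,184), long fence face from (110,112), short fence face down to (680,490).

```bash
cat >> h.py <<'E'
def proj(c,p):
    q=np.array(c['K'])@(R(c).T@(np.array(p,float)-np.array(c['position']))); return q[:2]/q[2]
def tri(c1,a,c2,b):
    A=[];o=[]
    for c,u in((c1,a),(c2,b)):
        d=R(c)@np.linalg.inv(np.array(c['K']))@np.array([u[0],u[1],1.]); d/=np.linalg.norm(d)
        P=np.eye(3)-np.outer(d,d); A.append(P); o.append(P@np.array(c['position']))
    return np.linalg.lstsq(np.vstack(A),np.hstack(o),rcond=None)[0]
E
python3 - <<'E'
from h import *
np.set_printoptions(suppress=True,precision=1)
T=cap('top');S=cap('scene')
t=lambda x,y:(310+x/8,210+y/8)
k=lambda x,y:(175+x/4.4,145+y/4.4)
s=lambda x,y:(260+x/3,145+y/3)
P={n:ray(T,*t(x,y),10) for n,x,y in[('corner',700,184),('longend',110,112),('shortend',680,490),('plate bl',70,415)]}
for n,p in P.items(): print(n,p,'scene crop',(proj(S,p)-[260,145])*3)
d=P['longend']-P['corner'];print(np.hypot(*d[:2]),np.degrees(np.arctan2(d[1],d[0]))-90)
d=P['corner']-P['shortend'];print(np.hypot(*d[:2]),np.degrees(np.arctan2(d[1],d[0])))
print('knob mid in scene crop',(proj(S,[600,172,124])-[260,145])*3)
print('tri corner',tri(T,t(700,184),S,s(147,54)),'knob mark',tri(T,k(308,255),S,s(318,308)),'knob',tri(T,k(287,273),S,s(338,319)))
print('M1 label',tri(T,k(142,241),S,s(378,485)),'M2 label',tri(T,k(268,452),S,s(461,327)),'corner pl bl',tri(T,t(70,415),S,s(328,170)))
E
```

```text
corner [ 522.7 -342.2   10. ] scene crop [140.7  60.9]
longend [558.1 -94.6  10. ] scene crop [220.7 198.2]
shortend [ 395.2 -327.9   10. ] scene crop [238.1  34.1]
plate bl [431.3 -75.1  10. ] scene crop [330.9 167.4]
250.1863319463346 -8.14155832798977
128.30941373998144 -6.41373199281817
knob mid in scene crop [340.6 314.7]
tri corner [ 518.9 -338.4   22.3] knob mark [614.  156.2 125.1] knob [602.8 171.5 119.6]
M1 label [639.7 289.5  58. ] M2 label [479.4 194.3  56.8] corner pl bl [432.5 -75.9   5.7]
```

```bash
cat > go.py <<'E'
import sys; from h import *
from scipy.spatial.transform import Rotation as Q
x,y,z,phi=map(float,sys.argv[1:5]); s=bot.state(); q=s['tcp_rot']
M=Q.from_quat([q[1],q[2],q[3],q[0]]).as_matrix(); p=np.array(s['position'])
ph=np.degrees(np.arctan2(M[1,1],M[0,1])); d=(ph-phi+90)%180-90
np.set_printoptions(suppress=True,precision=1)
print('t',round(s['t'],2),'pos',p,'phi %.1f'%ph,'tilt z',M[:,2],'j7 %.2f'%s['joint_pos'][6],'F',s['wrist_force'],'gap %.3f'%s['finger_gap'])
print('shift tool',M.T@(np.array([x,y,z])-p),'turn %.1f'%d)
E
python3 -m crank '[-50,-30,0,0, -50,-30,0,0, -50,-30,0,0, -50,-30,0,0, -50,-30,0,0]' && python3 -m crank '[-50,-30,0,0, -50,-30,0,0, -50,-30,0,0, -50,-30,0,0, -20,-10,0,0]' && python3 -m crank '[0,0,0,10, 0,0,0,10, 0,0,0,10, 0,0,0,10, 0,0,0,0]'; python3 go.py 600 172 91 32
```

```text
t: 0.98
position: [384.8, 405.1, 231.5]
tcp_rot: [0.0, 0.146, 0.989, 0.0]
wrist_force: [-0.1, 0.9, -0.0]
finger_gap: 1.001
t: 1.6
position: [559.4, 213.9, 231.2]
tcp_rot: [0.001, 0.149, 0.989, -0.001]
wrist_force: [-0.1, -0.2, 0.0]
finger_gap: 0.999
t: 2.22
position: [556.2, 219.7, 231.3]
tcp_rot: [-0.0, 0.474, 0.88, 0.0]
wrist_force: [0.4, -0.2, -0.3]
finger_gap: 0.996
t 2.23 pos [556.2 219.7 231.3] phi 33.4 tilt z [-0.  0. -1.] j7 0.12 F [ 0.4 -0.2 -0.3] gap 0.996
shift tool [-64.   10.3 140.3] turn 1.4
```

```bash
python3 -m crank '[-32,5,20,1, -32,5,30,0, 0,0,30,0, 0,0,30,0, 0,0,20,0]' 60 && python3 -m crank '[0,0,10,0, 0,0,0,0, 0,0,0,0]' && python3 go.py 600 172 91 32; python3 -m crank '[0,0,0,0, 0,0,0,0, 0,0,0,0, 0,0,0,0, 0,0,0,0]' 0 25; python3 go.py 600 172 91 32
```

```text
t: 2.85
position: [598.9, 170.5, 99.7]
tcp_rot: [-0.001, 0.481, 0.876, -0.0]
wrist_force: [0.3, -0.5, 0.3]
finger_gap: 0.601
t: 3.22
position: [600.6, 170.6, 92.4]
tcp_rot: [0.001, 0.483, 0.876, 0.001]
wrist_force: [-0.2, -0.1, -0.1]
finger_gap: 0.601
t 3.23 pos [600.6 170.6  92.4] phi 32.3 tilt z [ 0.  0. -1.] j7 0.19 F [-0.2 -0.1 -0.1] gap 0.601
shift tool [1.5 0.2 1.4] turn 0.3
t: 3.85
position: [603.4, 172.3, 92.9]
tcp_rot: [0.003, 0.483, 0.876, 0.003]
wrist_force: [8.2, 4.8, -3.7]
finger_gap: 0.184
t 3.85 pos [603.4 172.3  92.9] phi 32.3 tilt z [ 0.  0. -1.] j7 0.19 F [ 8.2  4.8 -3.7] gap 0.184
shift tool [ 1.6 -3.1  1.9] turn 0.3
```

```bash
python3 -m crank '[0,3.3,0,0, 0,0,0,0]' && python3 -m crank '[0,0,0,-5, 0,0,0,-5, 0,0,0,-5, 0,0,0,-5, 0,0,0,-5]' && python3 -m crank '[0,0,0,-5, 0,0,0,-5, 0,0,0,-5, 0,0,0,-5, 0,0,0,0]'; python3 go.py 603 172 91 78; python3 - <<'E'
from h import *
c=cap('top'); im=c['image']
a=cv2.resize(im[145:280,175:310],None,fx=4.4,fy=4.4,interpolation=cv2.INTER_CUBIC)
cv2.imwrite('pics/t3.png',a[:,:,::-1])
E
```

```text
t: 4.1
position: [603.4, 172.3, 92.9]
tcp_rot: [0.001, 0.483, 0.876, 0.001]
wrist_force: [-0.5, 0.2, 6.8]
finger_gap: 0.185
t: 4.72
position: [603.8, 172.6, 92.9]
tcp_rot: [0.001, 0.281, 0.96, 0.001]
wrist_force: [0.2, 0.7, 4.3]
finger_gap: 0.183
t: 5.35
position: [603.8, 172.9, 92.9]
tcp_rot: [0.001, 0.111, 0.994, 0.001]
wrist_force: [-0.1, 1.8, 4.7]
finger_gap: 0.188
t 5.35 pos [603.8 172.9  92.9] phi 77.3 tilt z [ 0.  0. -1.] j7 0.87 F [-0.1  1.8  4.7] gap 0.188
shift tool [ 0.6 -1.   1.9] turn -0.7
```

View pics/t3.png

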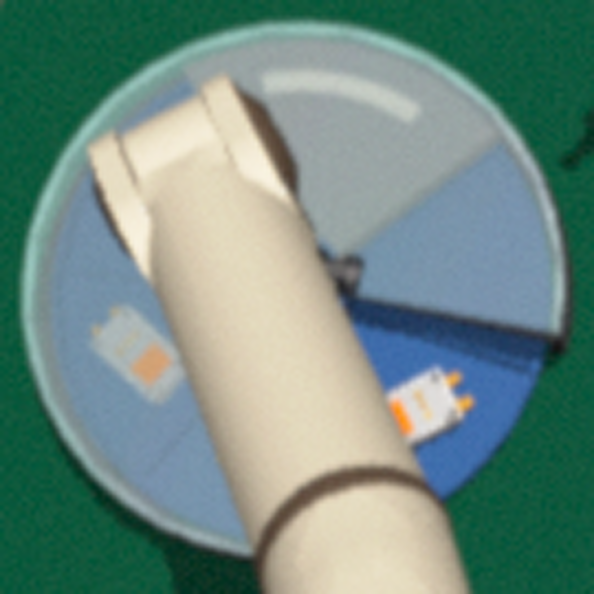

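The module has come into the window, at about crop (428,410), front pointing right and a little up; the other is at (138,353). Release, back away and measure in both views.

```bash
python3 -m crank '[0,0,0,0, 0,0,0,0, 0,0,-40,0, 0,0,-50,0, 0,0,-50,0]' 70 && python3 -m crank '[8,-53,0,0, 8,-53,0,0, 8,-53,0,0, 8,-53,0,0, 8,-53,0,0]' && python3 -m crank '[0,0,0,10, 0,0,0,10, 0,0,0,10, 0,0,0,10, 0,0,0,10]';  python3 - <<'E'
from h import *
T=cap('top'); S=cap('scene')
a=cv2.resize(T['image'][200:275,240:310],None,fx=8,fy=8,interpolation=cv2.INTER_CUBIC)[:560]
x,y=340,175
b=cv2.resize(S['image'][210:300,365:435],None,fx=6.2,fy=6.2,interpolation=cv2.INTER_CUBIC)
o=np.zeros((600,1000,3),np.uint8); o[:560,:560]=a; o[:558,566:1000]=b[:558,:434]
cv2.imwrite('pics/m2.png',cv2.resize(o,(800,480),interpolation=cv2.INTER_AREA)[:,:,::-1])
E
```

```text
t: 6.02
position: [602.0, 171.6, 232.1]
tcp_rot: [-0.001, 0.111, 0.994, -0.0]
wrist_force: [0.9, -0.1, 0.2]
finger_gap: 0.702
t: 6.65
position: [503.8, -79.4, 231.2]
tcp_rot: [-0.0, 0.111, 0.994, -0.0]
wrist_force: [0.3, -0.5, 0.1]
finger_gap: 0.7
t: 7.28
position: [504.5, -77.7, 231.0]
tcp_rot: [-0.0, 0.523, 0.852, -0.0]
wrist_force: [-0.3, -0.2, -0.6]
finger_gap: 0.703
```

View pics/m2.png

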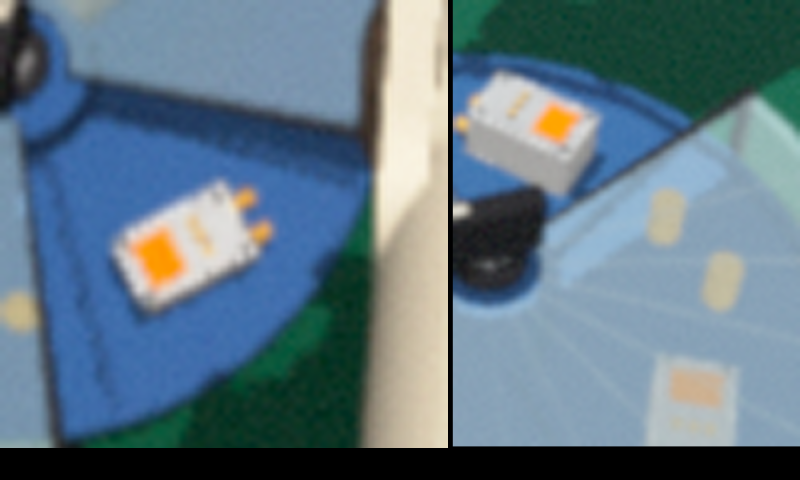

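Left: module in the window, top face corners about (113,243),(220,180),(262,247),(155,312) with connectors up-right. Right (scene): same module, label at (556,122). Measure by mask.

```bash
cat >> h.py <<'E'
def top_mod(T,roi,z,thr=185):
    u0,v0,u1,v1=roi; k=8
    im=cv2.resize(T['image'][v0:v1,u0:u1],None,fx=k,fy=k,interpolation=cv2.INTER_CUBIC)
    m=(im[:,:,0]>thr).astype(np.uint8); m=cv2.morphologyEx(m,cv2.MORPH_OPEN,np.ones((9,9)))
    m=cv2.morphologyEx(m,cv2.MORPH_CLOSE,np.ones((25,25))); m=cv2.morphologyEx(m,cv2.MORPH_OPEN,np.ones((91,91)))
    cs,_=cv2.findContours(m,cv2.RETR_EXTERNAL,cv2.CHAIN_APPROX_NONE); c=max(cs,key=cv2.contourArea)
    b=cv2.boxPoints(cv2.minAreaRect(c)); W=np.array([ray(T,u0+(x+.5)/k-.5,v0+(y+.5)/k-.5,z)[:2] for x,y in b])
    e=[W[1]-W[0],W[2]-W[1]]; L=max(e,key=np.linalg.norm); a=np.degrees(np.arctan2(L[1],L[0]))%180
    return W.mean(0),[np.linalg.norm(x) for x in e],a
def label(c,roi):
    u0,v0,u1,v1=roi; im=c['image'][v0:v1,u0:u1].astype(int)
    m=((im[:,:,0]-im[:,:,2]>90)&(im[:,:,0]>180)&(im[:,:,1]>90)).astype(np.uint8)
    n,l,s,ce=cv2.connectedComponentsWithStats(m); i=1+np.argmax(s[1:,4]); return ce[i]+[u0,v0],s[i,4]
E
python3 - <<'E'
from h import *
np.set_printoptions(suppress=True,precision=1)
T=cap('top');S=cap('scene')
r=(250,222,300,262)
for th in(165,185,200): print(top_mod(T,r,56,th))
a,na=label(T,r);b,nb=label(S,(365,210,420,250)); print(a,na,b,nb,tri(T,a,S,b),ray(T,*a,56),ray(S,*b,56))
E
python3 go.py 511 67 100 26
```

```text
t 7.47 pos [504.7 -77.6 231.1] phi 27.4 tilt z [-0. -0. -1.] j7 0.55 F [-0.2 -0.3  0.5] gap 0.700
shift tool [125.4  72.3 131.1] turn 1.4Traceback (most recent call last):
  File "<stdin>", line 5, in <module>
  File "h.py", line 32, in top_mod
    cs,_=cv2.findContours(m,cv2.RETR_EXTERNAL,cv2.CHAIN_APPROX_NONE); c=max(cs,key=cv2.contourArea)
                                                                        ~~~^^^^^^^^^^^^^^^^^^^^^^^^
ValueError: max() iterable argument is empty
```

Module is only ~20×13 px; 91 px opening is too near its width (100 px, rotated square kernel). Use an ellipse of 70.

```bash
sed -i 's/np.ones((91,91))/cv2.getStructuringElement(cv2.MORPH_ELLIPSE,(61,61))/' h.py
python3 - <<'E'
from h import *
np.set_printoptions(suppress=True,precision=1)
T=cap('top');S=cap('scene')
r=(250,222,296,262)
for th in(140,165,185): print(top_mod(T,r,56,th))
a,na=label(T,r);b,nb=label(S,(365,210,420,250)); print(a,na,b,nb,tri(T,a,S,b),ray(T,*a,56),ray(S,*b,56))
E
```

```text
(array([511.6,  84.8]), [np.float64(74.73425917272687), np.float64(43.72739933211071)], np.float64(115.75243113177774))
(array([511.4,  85.2]), [np.float64(71.6327492070785), np.float64(41.50927326823273)], np.float64(115.74936961160844))
(array([510.5,  86.7]), [np.float64(66.34354972673457), np.float64(39.839813427843275)], np.float64(115.74679165697103))
[264.6 239.9] 50 [385.2 234.3] 46 [503.9 100.   58.2] [503.8 100.6  56. ] [503.   98.2  56. ]
```

```bash
python3 go.py 510.5 86.5 28 25.7
```

```text
t 7.58 pos [504.8 -77.6 231.2] phi 27.4 tilt z [-0.  0. -1.] j7 0.55 F [ 0.1  0.3 -0.7] gap 0.703
shift tool [143.1  80.6 203.2] turn 1.7
```

```bash
python3 -m crank '[48,27,0,0, 48,27,0,0, 47,27,0,0, 0,0,50,1.7, 0,0,50,0]' 70 60 && python3 -m crank '[0,0,40,0, 0,0,30,0, 0,0,0,0]'; python3 go.py 510.5 86.5 28 25.7; python3 - <<'E'
from h import *
c=cap('scene'); cv2.imwrite('pics/g1.png',cv2.resize(c['image'][190:300,320:440],None,fx=4,fy=4,interpolation=cv2.INTER_CUBIC)[:,:,::-1])
E
```

```text
t: 8.2
position: [512.3, 87.8, 130.9]
tcp_rot: [0.001, 0.532, 0.847, 0.001]
wrist_force: [0.2, -1.2, -0.2]
finger_gap: 0.702
t: 8.57
position: [509.3, 86.1, 59.2]
tcp_rot: [-0.002, 0.533, 0.846, -0.002]
wrist_force: [0.6, -0.6, 0.5]
finger_gap: 0.698
t 8.57 pos [509.3  86.1  59.2] phi 25.6 tilt z [-0. -0. -1.] j7 0.11 F [ 0.6 -0.6  0.5] gap 0.698
shift tool [-0.2  1.4 31.2] turn -0.1
```

View pics/g1.png

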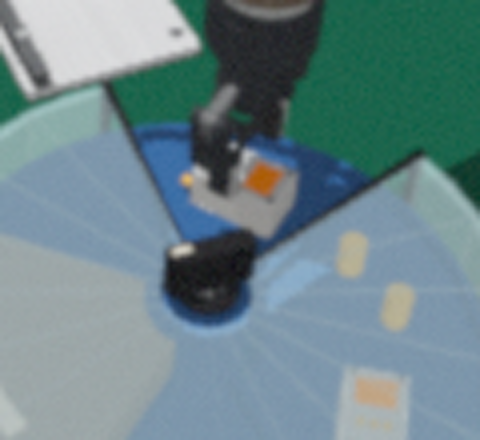

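The fingers straddle the module (near finger at (215,165), label at (265,180)). Descend, grip, lift.

```bash
python3 -m crank '[0,1.4,15,0, 0,0,15,0, 0,0,0,0]' && python3 -m crank '[0,0,0,0, 0,0,0,0, 0,0,0,0, 0,0,0,0, 0,0,0,0]' 0 60 && python3 go.py 510.5 86.5 29 25.6 && python3 -m crank '[0,0,-15,0, 0,0,-20,0, 0,0,-30,0, 0,0,-30,0, 0,0,-20,0]'; python3 go.py 510.5 86.5 150 -97.7
```

```text
t: 9.0
position: [511.8, 86.9, 30.3]
tcp_rot: [-0.001, 0.533, 0.846, -0.001]
wrist_force: [1.1, -0.7, 0.5]
finger_gap: 0.701
t: 9.62
position: [513.2, 87.2, 31.7]
tcp_rot: [0.0, 0.533, 0.846, 0.0]
wrist_force: [-1.2, -0.1, 3.0]
finger_gap: 0.455
t 9.62 pos [513.2  87.2  31.7] phi 25.5 tilt z [ 0.  0. -1.] j7 0.09 F [-1.2 -0.1  3. ] gap 0.455
shift tool [ 0.5 -2.7  2.7] turn -0.1
t: 10.25
position: [513.2, 87.3, 148.4]
tcp_rot: [0.001, 0.533, 0.846, 0.001]
wrist_force: [-0.7, 0.2, -1.0]
finger_gap: 0.453
t 10.25 pos [513.2  87.3 148.4] phi 25.5 tilt z [ 0.  0. -1.] j7 0.14 F [-0.7  0.2 -1. ] gap 0.453
shift tool [ 0.4 -2.8 -1.7] turn -56.8
```

```bash
python3 -m crank '[-46,-26.5,0,0, -46,-26.5,0,0, -46,-26.5,0,0, -46,-26.5,0,0, -46,-26.5,0,0]' - 80 && python3 -m crank '[-46,-26.5,0,0, -46,-26.5,0,0, 0,0,0,10.3, 0,0,0,10.3, 0,0,0,10.3]' && python3 -m crank '[0,0,0,10.3, 0,0,0,10.3, 0,0,0,10.3, 0,0,0,10.3, 0,0,0,10.3]' && python3 -m crank '[0,0,0,10.3, 0,0,0,10.3, 0,0,0,10.3, 0,0,0,10.3, 0,0,0,0]'; python3 go.py 485 -285 60 -97.7; python3 - <<'E'
from h import *
c=cap('scene'); cv2.imwrite('pics/p1.png',cv2.resize(c['image'][110:230,260:440],None,fx=4,fy=4,interpolation=cv2.INTER_CUBIC)[:,:,::-1])
E
```

```text
t: 10.88
position: [492.0, -178.9, 147.0]
tcp_rot: [0.0, 0.533, 0.846, 0.0]
wrist_force: [1.3, -0.0, -2.2]
finger_gap: 0.453
t: 11.5
position: [483.9, -283.2, 146.6]
tcp_rot: [-0.0, 0.742, 0.671, 0.0]
wrist_force: [0.9, -0.8, -1.3]
finger_gap: 0.447
t: 12.12
position: [484.1, -282.9, 146.8]
tcp_rot: [-0.0, 0.959, 0.282, 0.0]
wrist_force: [1.0, 0.6, -3.2]
finger_gap: 0.45
t: 12.75
position: [484.2, -282.8, 146.6]
tcp_rot: [-0.0, 0.998, -0.069, -0.0]
wrist_force: [0.0, -1.0, -3.0]
finger_gap: 0.449
t 12.75 pos [ 484.2 -282.8  146.6] phi -97.9 tilt z [ 0.  0. -1.] j7 -1.04 F [ 0. -1. -3.] gap 0.449
shift tool [ 1.1  2.2 86.6] turn -0.2
```

View pics/p1.png

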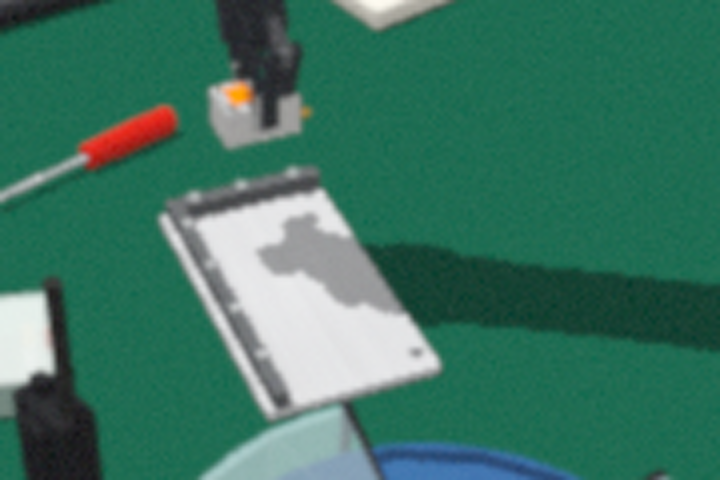

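The module hangs level above the jig, connectors (305,112) towards the robot. Lower it.

```bash
python3 -m crank '[0,0,40,0, 0,0,40,0, 0,0,25,0, 0,0,12,0, 0,0,0,0]' && python3 -m crank '[0,0,4,0, 0,0,2,0, 0,0,2,0, 0,0,2,0, 0,0,0,0]'; python3 go.py 485 -285 20 -97.7
```

```text
t: 13.42
position: [483.8, -283.2, 28.9]
tcp_rot: [-0.0, 0.998, -0.07, -0.001]
wrist_force: [0.5, 0.8, -0.7]
finger_gap: 0.449
t: 14.05
position: [484.4, -283.4, 19.8]
tcp_rot: [-0.0, 0.998, -0.07, 0.0]
wrist_force: [-1.0, 1.1, 3.9]
finger_gap: 0.45
t 14.05 pos [ 484.4 -283.4   19.8] phi -98.1 tilt z [ 0.  0. -1.] j7 -0.95 F [-1.   1.1  3.9] gap 0.450
shift tool [ 0.8  1.5 -0.2] turn -0.4
```

```bash
python3 -m crank '[4,0,0,0, 4,0,0,0, 2,0,0,0, 2,0,0,0, 0,0,0,0]'; python3 -m crank '[2,0,0,0, 1,0,0,0, 0,0,0,0]'; python3 go.py 485 -285 20 -97.7
```

```text
t: 14.68
position: [493.9, -285.5, 19.8]
tcp_rot: [-0.0, 0.997, -0.071, -0.002]
wrist_force: [-7.3, 1.1, 9.3]
finger_gap: 0.45
t: 15.05
position: [496.9, -286.0, 19.8]
tcp_rot: [-0.0, 0.997, -0.071, -0.001]
wrist_force: [-7.6, 1.1, 9.3]
finger_gap: 0.446
t 15.05 pos [ 496.9 -286.    19.8] phi -98.1 tilt z [-0.  0. -1.] j7 -0.97 F [-7.6  1.1  9.3] gap 0.446
shift tool [-12.    0.7  -0.2] turn -0.4
```

```bash
python3 -m crank '[2,0,-0.7,0, 2,0,0,0, 0,0,0,0]'; python3 -m crank '[2,0,0,0, 0,0,0,0]';python3 -m crank '[2,0,0,0, 0,0,0,0]'; python3 -m crank '[2,0,0,0, 0,0,0,0]'
```

```text
t: 15.42
position: [498.7, -286.1, 19.8]
tcp_rot: [-0.001, 0.997, -0.071, -0.003]
wrist_force: [-11.3, 3.2, 11.8]
finger_gap: 0.449
t: 15.68
position: [498.7, -286.0, 19.9]
tcp_rot: [-0.002, 0.997, -0.072, -0.005]
wrist_force: [-17.1, 3.3, 17.9]
finger_gap: 0.453
t: 15.92
position: [498.8, -286.1, 19.9]
tcp_rot: [-0.002, 0.997, -0.072, -0.007]
wrist_force: [-21.8, 5.2, 23.1]
finger_gap: 0.449
t: 16.18
position: [498.8, -286.0, 19.9]
tcp_rot: [-0.003, 0.997, -0.072, -0.008]
wrist_force: [-27.4, 6.4, 29.2]
finger_gap: 0.446
```

```bash
python3 -m crank '[-6,0,0,0, 0,0,0,0, 0,0,0,0, 0,0,0,0]' 58; python3 -m crank '[0,0,-15,0, 0,0,-25,0, 0,0,-25,0, 0,-25,0,0, 0,-22,0,0]'; python3 -m crank '[0,0,0,0, 0,0,25,0, 0,0,25,0, 0,0,15,0, 0,0,0,0]' 0; python3 go.py 498.8 -286 20 -97.7; python3 - <<'E'
from h import *
T=cap('top');S=cap('scene')
o=np.zeros((480,800,3),np.uint8)
o[:,:400]=cv2.resize(T['image'][210:290,350:416],(400,480),interpolation=cv2.INTER_CUBIC)
o[:,400:]=cv2.resize(S['image'][140:224,290:360],(400,480),interpolation=cv2.INTER_CUBIC)
cv2.imwrite('pics/p2.png',o[:,:,::-1])
E
```

```text
t: 16.68
position: [503.8, -285.9, 20.0]
tcp_rot: [0.0, 0.998, -0.07, 0.0]
wrist_force: [-0.4, -0.8, -0.8]
finger_gap: 0.58
t: 17.3
position: [510.4, -239.3, 86.6]
tcp_rot: [0.0, 0.997, -0.071, 0.001]
wrist_force: [-0.0, -0.3, -0.2]
finger_gap: 0.579
t: 17.92
position: [508.7, -240.0, 19.2]
tcp_rot: [-0.0, 0.997, -0.071, -0.001]
wrist_force: [0.3, 0.1, 1.0]
finger_gap: 0.002
t 17.93 pos [ 508.7 -240.    19.2] phi -98.1 tilt z [-0.  0. -1.] j7 -1.05 F [0.3 0.1 1. ] gap 0.002
shift tool [-3.3 46.9 -0.8] turn -0.4
```

View pics/p2.png

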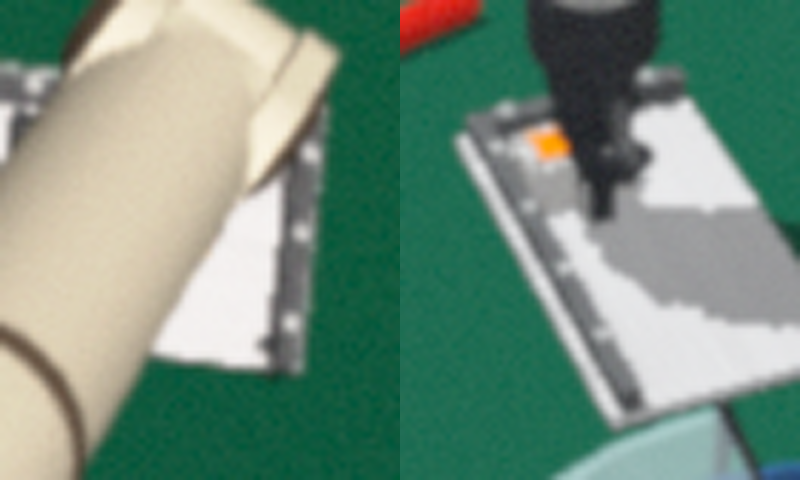

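Module stands upright, label end at the long fence (scene half (550,145)), closed fingers behind its side at (600,200). Push it towards the short fence.

```bash
python3 -m crank '[-3,8,0,0, 0,8,0,0, 0,8,0,0, 0,8,0,0, 0,5,0,0]'; python3 -m crank '[0,2,0,0, 0,2,0,0, 0,0,0,0]'; python3 -m crank '[0,2,0,0, 0,2,0,0, 0,0,0,0]';python3 -m crank '[0,2,0,0, 0,0,0,0]'; python3 -m crank '[0,2,0,0, 0,0,0,0]'; python3 go.py 498.8 -286 20 -97.7
```

```text
t: 18.65
position: [501.5, -276.3, 20.1]
tcp_rot: [-0.0, 0.998, -0.071, 0.0]
wrist_force: [-1.0, 4.1, 3.2]
finger_gap: 0.002
t: 19.02
position: [500.9, -279.8, 19.9]
tcp_rot: [0.0, 0.998, -0.07, 0.0]
wrist_force: [-0.2, 1.9, 1.9]
finger_gap: 0.002
t: 19.4
position: [500.1, -284.3, 19.9]
tcp_rot: [0.0, 0.997, -0.071, -0.0]
wrist_force: [0.1, 1.5, 0.6]
finger_gap: 0.001
t: 19.65
position: [499.9, -286.0, 19.9]
tcp_rot: [0.0, 0.998, -0.071, -0.0]
wrist_force: [0.0, 1.4, 0.5]
finger_gap: 0.005
t: 19.9
position: [500.1, -286.5, 19.9]
tcp_rot: [-0.001, 0.998, -0.07, -0.0]
wrist_force: [-0.0, 5.4, 1.8]
finger_gap: -0.004
t 19.9 pos [ 500.1 -286.5   19.9] phi -98.0 tilt z [-0.  0. -1.] j7 -0.97 F [-0.   5.4  1.8] gap -0.004
shift tool [-1.3 -0.3 -0.1] turn -0.3
```

```bash
python3 -m crank '[0,2,0,0, 0,2,0,0, 0,0,0,0]'; python3 -m crank '[0,-8,0,0, 0,-10,0,0, 0,0,-30,0, 0,0,-30,0]'; python3 go.py 434 -307.5 85 -97.7
```

```text
t: 20.27
position: [500.0, -286.6, 19.9]
tcp_rot: [-0.003, 0.998, -0.069, -0.001]
wrist_force: [0.2, 13.0, 7.7]
finger_gap: -0.001
t: 20.78
position: [501.0, -274.1, 80.2]
tcp_rot: [0.0, 0.997, -0.071, -0.001]
wrist_force: [0.1, -0.2, -0.8]
finger_gap: -0.002
t 20.77 pos [ 501.  -274.1   80.2] phi -98.1 tilt z [-0. -0. -1.] j7 -1.02 F [ 0.1 -0.2 -0.8] gap -0.002
shift tool [-61.6  42.6  -4.7] turn -0.4
```

```bash
python3 -m crank '[-34,24,0,0, -34,23.5,0,0, 0,0,30,0, 0,0,20,0, 0,0,0,0]' && python3 go.py 451.6 -315 30 -97.7 && python3 -m crank '[5,0,0,0, 5,0,0,0, 4,0,0,0, 2,0,0,0, 0,0,0,0]'; python3 -m crank '[2,0,0,0, 2,0,0,0, 0,0,0,0]';python3 -m crank '[2,0,0,0, 2,0,0,0, 0,0,0,0]'; python3 go.py 451.6 -315 30 -97.7
```

```text
t: 21.4
position: [426.1, -311.0, 28.7]
tcp_rot: [-0.0, 0.997, -0.071, -0.002]
wrist_force: [0.1, -0.5, 1.0]
finger_gap: 0.003
t 21.4 pos [ 426.1 -311.    28.7] phi -98.1 tilt z [-0.  0. -1.] j7 -0.85 F [ 0.1 -0.5  1. ] gap 0.003
shift tool [25.8  0.4 -1.4] turn -0.4
t: 22.02
position: [443.8, -313.4, 30.1]
tcp_rot: [0.0, 0.998, -0.07, 0.0]
wrist_force: [0.1, -0.0, 0.7]
finger_gap: 0.001
t: 22.4
position: [447.7, -314.0, 30.0]
tcp_rot: [0.0, 0.998, -0.07, 0.0]
wrist_force: [0.0, -0.5, -0.4]
finger_gap: -0.004
t: 22.78
position: [451.7, -314.6, 30.0]
tcp_rot: [0.0, 0.998, -0.07, 0.0]
wrist_force: [-0.2, -0.3, -0.3]
finger_gap: 0.001
t 22.77 pos [ 451.7 -314.6   30. ] phi -98.1 tilt z [ 0. -0. -1.] j7 -0.88 F [-0.2 -0.3 -0.3] gap 0.001
shift tool [-0.1  0.5 -0. ] turn -0.4
```

```bash
for i in 1; do python3 -m crank '[2,0,0,0, 0,0,0,0]';python3 -m crank '[2,0,0,0, 0,0,0,0]';python3 -m crank '[2,0,0,0, 0,0,0,0]';python3 -m crank '[2,0,0,0, 0,0,0,0]'; done | grep -E 'pos|wr'
```

```text
position: [452.4, -314.7, 29.8]
wrist_force: [-3.4, 0.5, 1.7]
position: [452.4, -314.7, 29.6]
wrist_force: [-7.6, 1.6, 6.1]
position: [452.4, -314.7, 29.3]
wrist_force: [-12.3, 2.5, 10.1]
position: [452.4, -314.8, 29.0]
wrist_force: [-16.2, 2.2, 12.8]
```

```bash
python3 -m crank '[-12,0,0,0, -12,0,0,0, 0,0,-50,0, 0,0,-50,0, 0,0,-45,0]' >/dev/null; python3 go.py 603.5 172.5 174 -102.7
```

```text
t 24.4 pos [ 436.  -312.3  176.9] phi -98.1 tilt z [ 0. -0. -1.] j7 -0.97 F [ 0.5 -0.6 -0.2] gap -0.001
shift tool [  97.8 -503.5    2.8] turn 4.6
```

```bash
python3 -m crank '[10,-50,0,0, 10,-50,0,0, 10,-50,0,0, 10,-50,0,0, 10,-50,0,0]' 60 25 >/dev/null; python3 -m crank '[10,-50,0,0, 10,-50,0,0, 9,-50,0,0, 9,-50,0,0, 9,-50,0,4.6]'>/dev/null; python3 -m crank '[0,0,0,0]' >/dev/null;  python3 go.py 603.5 172.5 91 -102.7; python3 - <<'E'
from h import *
np.set_printoptions(suppress=True,precision=1)
T=cap('top')
for th in(140,165,185): print(top_mod(T,(365,215,412,270),44,th))
cv2.imwrite('pics/t4.png',cv2.resize(T['image'][145:280,175:410],None,fx=3.4,fy=3.4,interpolation=cv2.INTER_CUBIC)[:,:,::-1])
E
```

```text
t 25.77 pos [602.  176.1 174.7] phi -102.2 tilt z [ 0.  0. -1.] j7 -1.98 F [-0.2 -1.6 -0.2] gap 0.600
shift tool [ 2.2  3.5 83.7] turn 0.5
(array([ 471.7, -285. ]), [np.float64(141.89980517144818), np.float64(118.67466639212236)], np.float64(177.93472632853064))
(array([ 468., -283.]), [np.float64(134.4156618310941), np.float64(114.86470991810255)], np.float64(177.93472632853064))
(array([ 467.4, -281.9]), [np.float64(112.78389189810028), np.float64(133.2431438172283)], np.float64(177.27920914696327))
```

View pics/t4.png

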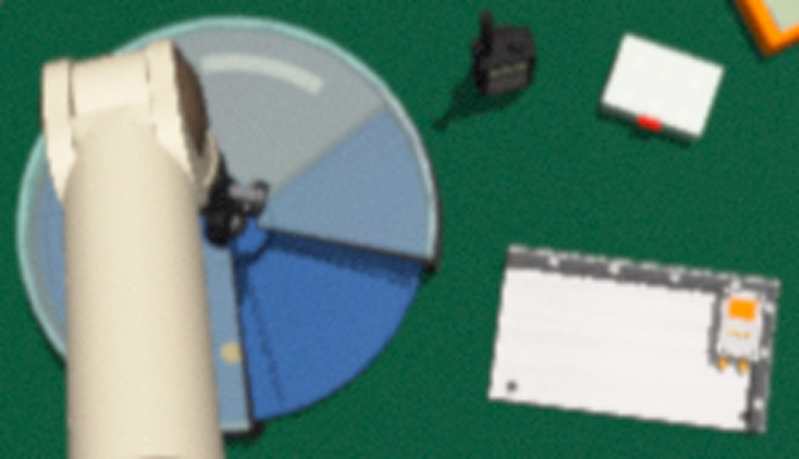

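Module one sits in the corner (picture (742,325)), connectors towards the robot; carousel unchanged. Grip the knob and turn by 113°.

```bash
python3 -m crank '[2,3.5,25,0.5, 0,0,25,0, 0,0,25,0, 0,0,8,0, 0,0,0,0]' >/dev/null; python3 go.py 603.5 172.5 91 -102.7; python3 -m crank '[0,0,0,0, 0,0,0,0, 0,0,0,0, 0,0,0,0, 0,0,0,0]' 0 25; python3 -m crank '[0,0,0,-5, 0,0,0,-5, 0,0,0,-5, 0,0,0,-5, 0,0,0,-5]' >/dev/null; python3 -m crank '[0,0,0,-5, 0,0,0,-5, 0,0,0,-5, 0,0,0,-5, 0,0,0,-5]' >/dev/null; python3 -m crank '[0,0,0,-5, 0,0,0,-5, 0,0,0,-5, 0,0,0,-5, 0,0,0,-5]';python3 -m crank '[0,0,0,-5, 0,0,0,-5, 0,0,0,-5, 0,0,0,-5, 0,0,0,-5]' >/dev/null;python3 -m crank '[0,0,0,-5, 0,0,0,-5, 0,0,0,-3, 0,0,0,0]' >/dev/null; python3 go.py 603.5 172.5 91 10.3
```

```text
t 26.45 pos [603.  164.1  92. ] phi -103.2 tilt z [-0. -0. -1.] j7 -1.96 F [0.3 0.5 0.4] gap 0.602
shift tool [-1.4 -8.3  1. ] turn -0.5
t: 27.08
position: [605.9, 172.4, 94.2]
tcp_rot: [-0.004, 0.994, -0.112, 0.003]
wrist_force: [6.2, 12.8, -3.1]
finger_gap: 0.184
t: 28.95
position: [604.3, 175.7, 94.1]
tcp_rot: [-0.003, 0.856, 0.518, 0.005]
wrist_force: [2.1, 17.5, -3.8]
finger_gap: 0.184
t 30.07 pos [602.4 176.   94.2] phi 10.3 tilt z [ 0.  0. -1.] j7 -0.27 F [-1.9 16.4  2. ] gap 0.182
shift tool [-3.7  0.5  3.1] turn -0.0
```

```bash
python3 -m crank '[0,0,0,0, 0,0,0,0, 0,0,-40,0, 0,0,-50,0, 0,0,-50,0]' 70 >/dev/null; python3 go.py 480 -140 231 25; 
```

```text
t 30.7 pos [603.3 163.6 233.5] phi 9.7 tilt z [-0. -0. -1.] j7 -0.23 F [ 1.9  0.5 -0.1] gap 0.702
shift tool [-278.4 -172.7    2.8] turn -15.3
```

```bash
python3 -m crank '[-46,-29,0,0, -46,-29,0,0, -46,-29,0,0, -46,-29,0,0, -46,-29,0,0]' >/dev/null;python3 -m crank '[-46,-29,0,0, 0,0,0,0]' >/dev/null; python3 - <<'E'
from h import *
np.set_printoptions(suppress=True,precision=1)
T=cap('top');S=cap('scene')
cv2.imwrite('pics/t5.png',cv2.resize(T['image'][145:280,175:310],None,fx=4.4,fy=4.4,interpolation=cv2.INTER_CUBIC)[:,:,::-1])
r=(250,215,296,265)
for th in(140,165,185):
  try: print(top_mod(T,r,56,th))
  except Exception as e: print(e)
a,na=label(T,r);b,nb=label(S,(355,205,430,260)); print(a,na,b,nb,tri(T,a,S,b),ray(T,*a,56),ray(S,*b,56))
E
```

```text
(array([511.3,  85.8]), [np.float64(71.74424350491883), np.float64(43.46485433628176)], np.float64(160.76535674477685))
(array([512.7,  85.5]), [np.float64(66.76690006300718), np.float64(41.307937734492256)], np.float64(160.41140977757027))
(array([513. ,  85.5]), [np.float64(64.15376727994543), np.float64(39.379493206890665)], np.float64(160.63580324527615))
[270.6 232.7] 50 [374.3 232.8] 43 [527.2  80.2  58.6] [527.1  80.8  56. ] [526.1  78.   56. ]
```

View pics/t5.png

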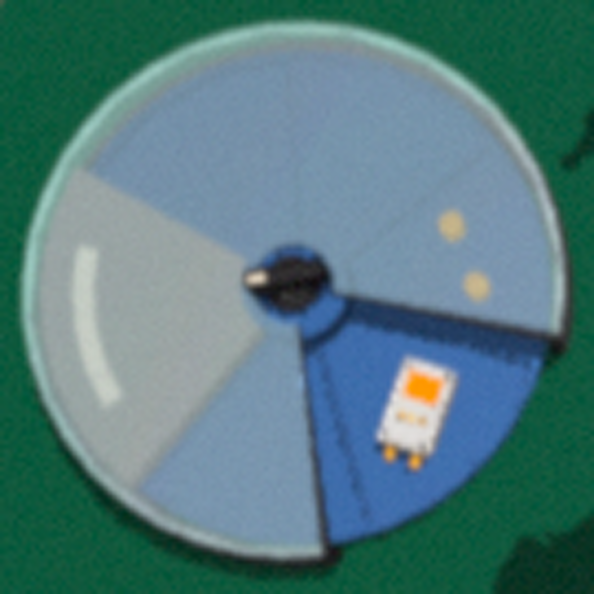

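Module two is in the window at crop (416,405), front pointing down-left, adapters standing at (452,226),(476,286), knob mark to the left. Its heading is about −19.5°.

```bash
python3 -m crank '[0,0,0,10, 0,0,0,10, 0,0,0,10, 0,0,0,10, 0,0,0,10]' >/dev/null;python3 -m crank '[0,0,0,10, 0,0,0,10, 0,0,0,10, 0,0,0,10, 0,0,0,10]' >/dev/null; python3 -m crank '[0,0,0,10, 0,0,0,9.2, 0,0,0,0]' >/dev/null; python3 go.py 513 85.5 29 -109.5
```

```text
t 33.3 pos [ 479.3 -135.   232. ] phi -109.2 tilt z [ 0.  0. -1.] j7 -1.66 F [ 0.5 -0.1  0.9] gap 0.703
shift tool [ -40.6 -219.3  203.1] turn 0.3
```

```bash
python3 -m crank '[-10,-55,0,0, -10,-55,0,0, -10,-55,0,0, -10.6,-54.3,0,0.3, 0,0,0,0]' 70 60 >/dev/null;python3 -m crank '[0,0,50,0, 0,0,50,0, 0,0,40,0, 0,0,25,0, 0,0,0,0]'; python3 go.py 513 85.5 29 -109.5;  python3 - <<'E'
from h import *
c=cap('scene'); cv2.imwrite('pics/g2.png',cv2.resize(c['image'][190:300,320:440],None,fx=4,fy=4,interpolation=cv2.INTER_CUBIC)[:,:,::-1])
E
```

```text
t: 34.55
position: [511.3, 83.2, 65.1]
tcp_rot: [0.001, 0.985, -0.17, -0.002]
wrist_force: [-0.6, -0.5, 0.7]
finger_gap: 0.702
t 34.55 pos [511.3  83.2  65.1] phi -109.6 tilt z [-0. -0. -1.] j7 -2.14 F [-0.6 -0.5  0.7] gap 0.702
shift tool [ 1.  -2.8 36.1] turn -0.1
```

View pics/g2.png

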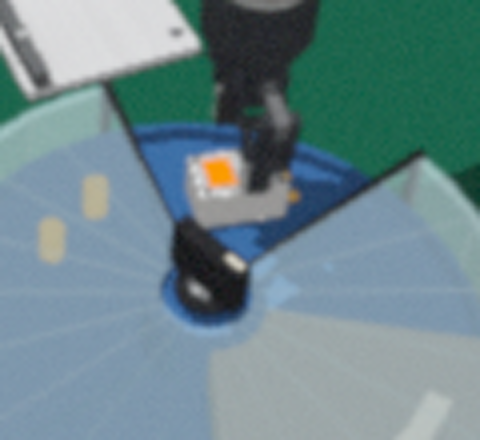

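The fingers stand either side of the module (near one at (262,150)), slightly towards its front. Shift, descend, grip and lift.

```bash
python3 -m crank '[2,-2.5,15,0, 0,0,15,0, 0,0,6,0, 0,0,0,0]'>/dev/null && python3 -m crank '[0,0,0,0, 0,0,0,0, 0,0,0,0, 0,0,0,0, 0,0,0,0]' 0 80 && python3 -m crank '[0,0,-15,0, 0,0,-20,0, 0,0,-30,0, 0,0,-30,0, 0,0,-20,0]'; python3 go.py 494 -235 147 -98
```

```text
t: 35.72
position: [516.5, 85.6, 31.6]
tcp_rot: [-0.0, 0.985, -0.171, 0.001]
wrist_force: [-1.0, -0.0, 5.7]
finger_gap: 0.453
t: 36.35
position: [516.2, 85.9, 148.0]
tcp_rot: [-0.0, 0.985, -0.171, 0.001]
wrist_force: [-0.2, -0.0, -2.0]
finger_gap: 0.454
t 36.35 pos [516.2  85.9 148. ] phi -109.7 tilt z [ 0.  0. -1.] j7 -2.14 F [-0.2 -0.  -2. ] gap 0.454
shift tool [ 87.1 309.7   0.8] turn -11.7
```

```bash
python3 -m crank '[14.7,53.6,0,0, 14.7,53.6,0,0, 14.7,53.6,0,0, 14.7,53.6,0,0, 14.7,53.6,0,0]' >/dev/null; python3 -m crank '[14.7,53.6,0,0, 0,0,0,-5.9, 0,0,0,-5.8, 0,0,0,0, 0,0,0,0]' >/dev/null;  python3 go.py 490.6 -247 22 -98;python3 -m crank '[0,0,40,0, 0,0,40,0, 0,0,25,0, 0,0,12,0, 0,0,0,0]'; python3 go.py 490.6 -247 20 -98
```

```text
t 37.6 pos [ 490.6 -246.6  146.2] phi -98.1 tilt z [ 0.  0. -1.] j7 -1.27 F [-0.4 -0.1 -1.8] gap 0.454
shift tool [  0.    0.4 124.2] turn -0.1
t: 38.22
position: [490.4, -246.5, 28.6]
tcp_rot: [-0.0, 0.998, -0.07, -0.001]
wrist_force: [0.5, 0.0, -1.3]
finger_gap: 0.45
t 38.23 pos [ 490.4 -246.5   28.6] phi -98.0 tilt z [-0.  0. -1.] j7 -1.26 F [ 0.5  0.  -1.3] gap 0.450
shift tool [0.3 0.4 8.6] turn 0.0
```

```bash
python3 -m crank '[0,0,4,0, 0,0,2,0, 0,0,1.5,0, 0,0,1,0, 0,0,0,0]'; (python3 -m crank '[4,0,0,0, 4,0,0,0, 2,0,0,0, 0,0,0,0]'; python3 -m crank '[2,0,0,0, 2,0,0,0, 0,0,0,0]'; python3 -m crank '[2,0,0,0, 2,0,0,0, 0,0,0,0]';python3 -m crank '[2,0,0,0, 0,0,0,0]') | grep -E 'pos|wr'
```

```text
t: 38.85
position: [490.7, -246.9, 20.5]
tcp_rot: [-0.0, 0.998, -0.07, -0.0]
wrist_force: [-0.5, -0.2, -2.1]
finger_gap: 0.455
position: [500.8, -248.3, 20.5]
wrist_force: [0.3, -0.5, -2.1]
position: [504.8, -248.9, 20.5]
wrist_force: [-0.4, -0.3, -2.2]
position: [508.5, -249.4, 20.4]
wrist_force: [0.0, 0.2, -1.5]
position: [508.6, -249.4, 20.1]
wrist_force: [-5.4, 1.9, 1.9]
```

```bash
python3 -m crank '[2,0,0,0, 2,0,0,0, 0,0,0,0]'; python3 -m crank '[-5,0,0.7,0, 0,0,0,0, 0,0,0,0, 0,0,0,0]' 58; python3 go.py 508 -205 80 -98; python3 -m crank '[0,0,-15,0, 0,0,-25,0, 0,0,-25,0, -3,-25,0,0, -3,-22,0,0]'; python3 -m crank '[0,0,0,0, 0,0,25,0, 0,0,25,0, 0,0,15,0, 0,0,0,0]' 0; python3 go.py 500.1 -286.5 20 -98
```

```text
t: 40.72
position: [508.7, -249.3, 19.8]
tcp_rot: [-0.001, 0.998, -0.07, -0.005]
wrist_force: [-14.3, 2.6, 12.2]
finger_gap: 0.449
t: 41.22
position: [510.2, -249.5, 20.0]
tcp_rot: [0.0, 0.998, -0.069, 0.0]
wrist_force: [-0.5, -0.9, 0.3]
finger_gap: 0.576
t 41.23 pos [ 510.2 -249.5   20. ] phi -98.0 tilt z [ 0. -0. -1.] j7 -1.26 F [-0.5 -0.9  0.3] gap 0.576
shift tool [ -8.3 -43.8 -60. ] turn 0.0
t: 41.85
position: [510.9, -201.9, 86.5]
tcp_rot: [0.0, 0.998, -0.07, 0.001]
wrist_force: [0.3, 0.7, 0.0]
finger_gap: 0.58
t: 42.48
position: [509.2, -202.6, 19.0]
tcp_rot: [-0.0, 0.998, -0.07, -0.001]
wrist_force: [-0.7, -0.6, 1.1]
finger_gap: -0.003
t 42.48 pos [ 509.2 -202.6   19. ] phi -98.0 tilt z [-0.  0. -1.] j7 -1.35 F [-0.7 -0.6  1.1] gap -0.003
shift tool [ 2.6 84.3 -1. ] turn -0.0
```

```bash
(python3 -m crank '[0,8,0,0, 0,8,0,0, 0,8,0,0, 0,8,0,0, 0,5,0,0]'; python3 -m crank '[0,2,0,0, 0,2,0,0, 0,0,0,0]'; python3 -m crank '[0,2,0,0, 0,0,0,0]';python3 -m crank '[0,2,0,0, 0,0,0,0]'; python3 -m crank '[0,2,0,0, 0,2,0,0, 0,0,0,0]') | grep -E 'pos|wr'; python3 go.py 500.1 -286.5 20 -98
```

```text
position: [505.0, -239.5, 20.0]
wrist_force: [1.2, 2.4, 1.0]
position: [504.3, -242.8, 19.7]
wrist_force: [0.8, 0.5, 0.1]
position: [504.0, -244.9, 19.7]
wrist_force: [0.5, 0.3, 0.5]
position: [504.0, -246.5, 19.7]
wrist_force: [1.3, 2.3, 0.5]
position: [504.2, -246.8, 19.7]
wrist_force: [1.6, 11.4, 2.3]
t 44.35 pos [ 504.2 -246.8   19.7] phi -97.8 tilt z [ 0.  0. -1.] j7 -1.26 F [ 1.6 11.4  2.3] gap 0.001
shift tool [ 1.3 39.9 -0.4] turn 0.2
```

```bash
python3 -m crank '[0,-8,0,0, 0,-10,0,0, 0,0,-30,0, 0,0,-30,0, 0,0,0,0]'>/dev/null; python3 go.py 431 -271.5 30 -98
```

```text
t 44.98 pos [ 507.5 -234.    82.1] phi -98.0 tilt z [ 0. -0. -1.] j7 -1.30 F [0.5 0.6 0.5] gap 0.000
shift tool [-70.8  47.7  51.9] turn -0.0
```

```bash
(python3 -m crank '[-36,24,0,0, -36,23.5,0,0, 0,0,30,0, 0,0,21,0, 0,0,0,0]'; python3 -m crank '[5,0,0,0, 5,0,0,0, 5,0,0,0, 3,0,0,0, 0,0,0,0]'; python3 -m crank '[2,0,0,0, 2,0,0,0, 0,0,0,0]';python3 -m crank '[2,0,0,0, 2,0,0,0, 0,0,0,0]'; python3 -m crank '[2,0,0,0, 2,0,0,0, 0,0,0,0]')| grep -E 'pos|wr'
```

```text
position: [425.7, -269.0, 26.8]
wrist_force: [-0.7, 0.7, 0.2]
position: [446.1, -272.4, 29.0]
wrist_force: [-0.1, -0.2, -0.0]
position: [449.8, -273.0, 28.8]
wrist_force: [0.4, 0.0, -0.4]
position: [453.9, -273.5, 28.8]
wrist_force: [-0.4, -0.2, -0.1]
position: [457.9, -274.1, 28.8]
wrist_force: [-0.0, 0.4, -0.6]
```

```bash
(python3 -m crank '[2,0,0,0, 2,0,0,0, 0,0,0,0]'; python3 -m crank '[2,0,0,0, 2,0,0,0, 0,0,0,0]')| grep -E 'pos|wr'; python3 -m crank '[-12,0,0,0, -12,0,0,0, 0,0,-50,0, 0,0,-50,0, 0,0,-45,0]' >/dev/null; python3 go.py 603.5 172.5 174 -80
```

```text
position: [458.5, -274.2, 28.3]
wrist_force: [-7.2, 1.1, 6.3]
position: [458.6, -274.2, 27.7]
wrist_force: [-14.9, 3.0, 11.4]
t 48.73 pos [ 442.  -271.9  175.7] phi -98.0 tilt z [ 0. -0. -1.] j7 -1.19 F [0.7 0.2 0. ] gap 0.002
shift tool [  98.4 -462.5    1.6] turn -18.0
```

```bash
python3 -m crank '[9.8,-46.2,0,0, 9.8,-46.2,0,0, 9.8,-46.2,0,0, 9.8,-46.2,0,0, 9.8,-46.2,0,0]' 60 25 >/dev/null; python3 -m crank '[9.8,-46.2,0,0, 9.8,-46.2,0,0, 9.8,-46.2,0,0, 9.8,-46.2,0,0, 9.8,-46.2,0,0]'>/dev/null; python3 -m crank '[0,0,0,-9.8, 0,0,0,-9.8, 0,0,0,-9.8, 0,0,0,-9.8, 0,0,0,-9.8]' >/dev/null; python3 -m crank '[0,0,0,-9.8, 0,0,0,-9.8, 0,0,0,-9.8, 0,0,0,-9.8, 0,0,0,-9.8]' >/dev/null; python3 -m crank '[0,0,0,-9.8, 0,0,0,0, 0,0,0,0, 0,0,0,0]' >/dev/null;  python3 go.py 603.5 172.5 91 10.3
```

```text
t 51.73 pos [602.9 172.1 173.9] phi 9.7 tilt z [ 0. -0. -1.] j7 -0.39 F [ 0.3 -0.5 -0.3] gap 0.598
shift tool [ 0.3  0.6 82.9] turn -0.6
```

```bash
python3 -m crank '[0,0.6,25,-0.6, 0,0,25,0, 0,0,25,0, 0,0,7,0, 0,0,0,0]' >/dev/null; python3 -m crank '[0,0,0,0, 0,0,0,0, 0,0,0,0, 0,0,0,0, 0,0,0,0]' 0 25; python3 -m crank '[0,0,0,-5, 0,0,0,-5, 0,0,0,-5, 0,0,0,-5, 0,0,0,-5]' >/dev/null; python3 -m crank '[0,0,0,-5, 0,0,0,-5, 0,0,0,-5, 0,0,0,-5, 0,0,0,-5]' >/dev/null; python3 -m crank '[0,0,0,-5, 0,0,0,-5, 0,0,0,-5, 0,0,0,-5, 0,0,0,-5]'>/dev/null;python3 -m crank '[0,0,0,-5, 0,0,0,-5, 0,0,0,-5, 0,0,0,-5, 0,0,0,-5]' >/dev/null;python3 -m crank '[0,0,0,-5, 0,0,0,-5, 0,0,0,-5, 0,0,0,-5, 0,0,0,-2.6]' >/dev/null; python3 -m crank '[0,0,0,0, 0,0,0,0]' ;python3 go.py 603.5 172.5 91 133
```

```text
t: 52.98
position: [603.0, 172.2, 93.0]
tcp_rot: [-0.0, 0.64, 0.768, -0.0]
wrist_force: [-3.9, -0.7, 5.8]
finger_gap: 0.182
t: 56.35
position: [603.5, 173.6, 93.0]
tcp_rot: [0.001, -0.367, 0.93, 0.001]
wrist_force: [-4.5, 2.7, 5.0]
finger_gap: 0.179
t 56.35 pos [603.5 173.6  93. ] phi 133.0 tilt z [ 0.  0. -1.] j7 1.44 F [-4.5  2.7  5. ] gap 0.179
shift tool [ 0.8 -0.8  2. ] turn 0.0
```

```bash
python3 -m crank '[0,0,0,0, 0,0,0,0, 0,0,-40,0, 0,0,-50,0, 0,0,-50,0]' 70 >/dev/null; python3 go.py 303 502 231 73
```

```text
t 56.98 pos [603.5 171.4 232.8] phi 133.0 tilt z [-0. -0. -1.] j7 1.54 F [ 0.5 -0.3  0.7] gap 0.698
shift tool [ -5.4 446.7   1.9] turn 60.0
```

```bash
python3 -m crank '[0,50,0,0, 0,50,0,0, 0,50,0,0, 0,50,0,0, 0,50,0,0]' >/dev/null; python3 -m crank '[0,50,0,0, 0,50,0,0, 0,50,0,0, 0,40,0,0, 0,0,0,0]'; python3 - <<'E'
from h import *
np.set_printoptions(suppress=True,precision=2)
T=cap('top')
o=np.zeros((600,800,3),np.uint8)
a=cv2.resize(T['image'][140:285,170:315],(400,400),interpolation=cv2.INTER_CUBIC)
b=cv2.resize(T['image'][212:262,360:410],(400,400),interpolation=cv2.INTER_CUBIC)
cv2.imwrite('pics/f1.png',np.hstack([a,b])[:,:,::-1])
E
```

```text
t: 58.22
position: [299.7, 496.3, 232.3]
tcp_rot: [-0.0, -0.37, 0.929, 0.001]
wrist_force: [-0.1, -0.1, -0.4]
finger_gap: 0.697
```

View pics/f1.png

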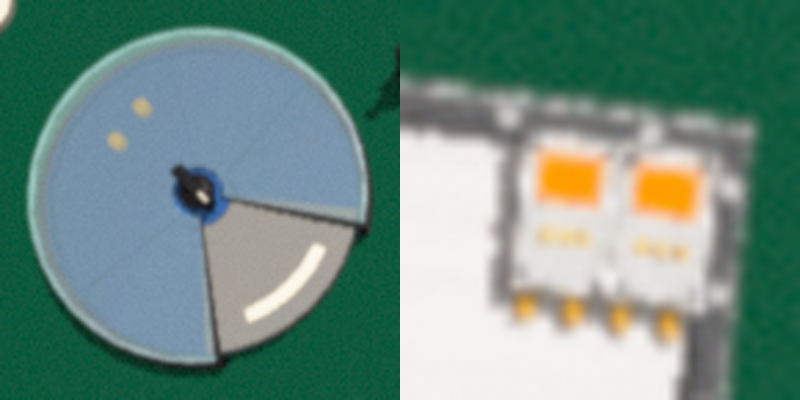

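Left: the grey blank fills the window, its white arc from (250,316) to (320,248), adapters standing at (142,107),(117,141). Right: both modules flush, connectors evenly spaced (525..668 px, 47–48 px ≈ 20 mm). Final numeric check.

```bash
python3 - <<'E'
from h import *
np.set_printoptions(suppress=True,precision=1)
T=cap('top');S=cap('scene')
ax=np.array([603,172.5])
def arc(u0,v0,u1,v1):
    im=T['image'][v0:v1,u0:u1].astype(int); m=(im.min(2)>205).astype(np.uint8)
    n,l,s,c=cv2.connectedComponentsWithStats(m); i=1+np.argmax(s[1:,4]); vs,us=np.where(l==i)
    P=np.array([ray(T,u0+u,v0+v,66)[:2] for u,v in zip(us,vs)])-ax
    a=np.degrees(np.arctan2(P[:,1],P[:,0])); return len(a),a.min(),a.max(),(a.min()+a.max())/2,np.hypot(*P.T).mean()
print('arc',arc(250,220,300,262))
for r,rs in(((375,225,387,245),0),((387,225,402,245),0)):
    a,n=label(T,r); print('label',ray(T,*a,44),n)
im=S['image'][130:230,285:370].astype(int); m=((im[:,:,0]-im[:,:,2]>90)&(im[:,:,0]>180)).astype(np.uint8)
n,l,s,c=cv2.connectedComponentsWithStats(m)
for i in range(1,n):
    if s[i,4]>15: print('scene label',ray(S,*(c[i]+[285,130]),44),s[i,4])
E
python3 go.py 300 500 231 133
```

```text
arc (174, np.float64(-159.35719760920747), np.float64(-114.85051980161705), np.float64(-137.10385870541228), np.float64(155.11921077993094))
label [ 516.7 -280.8   44. ] 50
label [ 510.9 -320.9   44. ] 49
scene label [ 519.9 -451.6   44. ] 90
scene label [ 508.5 -324.8   44. ] 25
scene label [ 514.8 -284.8   44. ] 24
t 58.38 pos [304.5 493.  231.4] phi 132.9 tilt z [ 0. -0. -1.] j7 0.80 F [ 0.2 -0.1  0.7] gap 0.699
shift tool [-1.5  8.2  0.4] turn -0.1
```

```bash
python3 -c "from station import bot; print(bot.job_done())"
```

```text
the job is handed in; nothing more can be done
None
```

I handed the job in at about 58 s of robot time. Only two modules were in the carousel. I brought each to the window with the knob and lifted it onto the jig. Each was then pushed along the long fence, against the short fence or its neighbour, and square from the front.

**Jig row:** Contact forces rose to 8–27 N at every stop. The second module's sideways stop came 39.9 mm after the first's. In the last picture the two labels are 40.5 mm apart and lie along the fence direction to within about half a degree. The connectors point away from the long fence. Label positions from the two cameras differ by about 4–5 mm. That is more than the stated 2 mm calibration, so the flush and gap tolerances rest on the contact stops.

**Carousel:** The middle of the blank is at −137.1° and the middle of the window is also at −137.1°, so the blank closes the window. Both adapters are standing in the tray.

**Bystanders:** The radio and parts box had not moved in a view taken partway through. I did not measure them, or the screwdriver, again at the end; the arm never went near them. I saw no knock to a module and no slip of the grip. No check failed.

I viewed about 15 pictures, one over the budget.

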